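# Make up the display-fitting kit tray

### The arm

A 7-joint arm with a two-finger parallel gripper is mounted at the origin on a cart in front of the work surface, level with it; the furniture and walls round the work are solid. World frame = base frame: x ahead of the robot, y to its left, z up, the work surface at z = 0. Lengths are in m, angles in rad, forces in N, time in s.
With the tool pointing down it reaches from about 0.425 to 0.875 m from the base axis. Payload 8.4 kg.
Tool frame: the origin (TCP) lies midway between the tips of the shut fingers; the grasp point (between the pads) lies 19 mm behind it; z points along the fingers, y is the line along which they close (so a half turn about z gives the same grasp; the last joint's range is limited). The gripper opens to 87 mm and grips with 3 to 60 N. Pads are 19 mm wide; open, the fingers measure 117 mm over their backs; the gripper's body (75 mm by 190 mm) begins 51 mm behind the grasp point.
Start: joints at [1.034, 0.333, 0.04, 1.465, -0.013, 1.343, -0.059], TCP at [0.276, -0.589, 0.223] pointing down, gripper open.
Joint ranges: [-2.58, 2.58], [-0.38, 2.09], [-1.3, 1.39], [0.25, 2.4], [-1.5, 4.64], [0.08, 2.09], [-2.65, 2.65]. Speed limits (rad/s): [2.22, 2.22, 2.79, 2.79, 3.14, 3.14, 3.14].

### API

Orientations are given as a unit quaternion [x, y, z, w].
In Python, from rig import * gives the robot as it stands. The module is installed in compiled form; this text tells all that it offers.
- The arm moves only by the tool step_arm, never from a script. Its argument "plan" is a list of rows, each an object of numbers: "x", "y", "z": the shift along the tool's x, y, z each as a share of 0.15 m, from -1 to 1; "ax", "ay", "az": the turn, a rotation vector about the tool's x, y, z each as a share of 90 degrees, from -1 to 1; "gripper": the opening, from -1 (shut) to 1 (fully open). In form: [{"x": .., "y": .., "z": .., "ax": .., "ay": .., "az": .., "gripper": ..}, ...]. A call has 1 to 20 rows; each row is the pose to reach, as a shift and turn from the pose commanded when the call began, along the tool's axes at that moment; what a row does not reach only later rows make up. A row lasts 1/10 s, in which the tool goes at most 50 mm and 8.59 degrees, less where a joint would pass 70% of its speed; a pose out of reach is approached as far as the arm can. A call with a number of a shift or a turn outside -1 to 1 is refused whole. A call with a gripper value outside its range is refused whole. The fingers move at their own pace and stop on an object; "grip_force" is the grip in N (left out, the last holds). Time passes only in rows, so rows that repeat a pose let the fingers close. It gives the time, the measured TCP pose, the force, the opening and the grip force at its end, in the units of the state.
- state(): the state, without advancing time (a new reading comes with each control period).
- get_image(name): name is "side" or "top"; returns a dict with "image" (400x640x3 uint8, red, green, blue), "range_z" (400x640 float32, m along the optical axis (not along the pixel's ray), 0 where there is no reading), "camera_matrix" (3x3 intrinsics, pixels), "dist_coeffs" ([k1, k2, p1, p2, k3] as OpenCV has them; the pictures are not rectified), "rvec" (rotation vector, rad) and "tvec" (3), from world to camera coordinates, as OpenCV has them. Camera axes: x right, y down, z forward; pixel columns grow to the right and rows downward; lengths in m; the calibration is good to about 2 mm. A picture is of the moment at which its call begins.
- sign_off(): hands the job in; it is judged then, once.
Trained networks look in the newest picture that a camera, given by its name, has taken for a name from the list of things; names that differ only in an ending like _2 or _b are one class to them, and where a whole thing is asked for, a point or a joint stands for the part that bears it (a point fixed in the world has none). Each returns a list of dicts, best first, with "conf" (0 to 1); they miss things now and then, are a little off and sometimes report something else, mostly with a low value. They report only what shows in the picture. A call takes as long as a camera call. They do not tell look-alikes from the thing itself.
- recognise(label, camera): "box" ([left, top, width, height] in pixels, round what is visible of it).
- mark_of(label, camera): "location" ([column, row] in pixels: a listed point, or the origin of a listed thing).
The state is a dict: "clock": time; "q": joint angles; "joint_vel": joint speeds; "joint_efforts": joint torques, N m; "tool_pos": TCP position; "tcp_rot": TCP orientation; "force": force on the tool from outside, world axes, zero at the start; "ft_torque": the same for the moment, N m; "width": opening from 0.0 (shut) to 1.0 (fully open); "finger_force": force on a finger pad.
Only numpy, scipy, OpenCV 4.12 (cv2) and the standard library are available. Lean on these libraries where they do the work, as an engineer would, in place of code of your own. Each camera call takes 0.05 s, during which the arm holds its last target. There are 200 camera calls.

### The job

Make up the blue kit tray for fitting a display: put the smaller of the two loose green display boards flat into its nest, the screw dish into its round recess and the red tape roll over its hub, in any order, and then, last of all because it is tall and would be in the way, stand the yellow flux bottle in its well. Keep the dish level so that no screws spill and keep the flux bottle upright. The white glue bottle and the larger board belong to another job: leave them where they are.

Things in the scene. Friction and masses are not known exactly. Their poses are not given: they have to be found in the camera images.
- display_board: the SMALLER of two green circuit boards, with a black display, 38 (its x) x 72 (its y) x 6 mm (z), lying flat and loose on the bench screen up; origin at the centre of its underside. Stiff; grasp it across the 38 mm. It may go into the nest either way round. (A like board held down under the lever clamp at the left of the bench is part of that fixture and is not meant.)
- screw_dish: round grey-white steel dish filled with small screws (they are one piece with it), rim 66 mm across and 58 mm at the foot, 18 mm high, upright on the bench; origin at the centre of its underside, z up. 0.10 to 0.17 kg.
- red_tape: roll of bright red tape lying flat, 64 mm outside, bore 48 mm, 18 mm high; origin on its axis in its underside plane, z up. Rigid; 0.05 kg.
- flux_bottle: YELLOW bottle with an orange nozzle cap and white label, standing; body 38 mm across and 64 mm high, narrow nozzle on top, 99 mm in all; origin at the centre of its base, z up. Rigid; 0.06 to 0.13 kg. Goes in last.
- glue_bottle: look-alike to be left where it is: WHITE bottle with a red nozzle cap, standing, 40 mm across, body 83 mm and in all 128 mm high; origin at the centre of its base. Loose.
- large_board: look-alike to be left where it is: a LARGER green board with black display, 49 (its x) x 94 (its y) x 6 mm (z), lying loose and flat, too long for the nest; origin at the centre of its underside.
- bay_board: the board's bay, fixed: 98 mm square grey plate, its top 17 mm above this origin (centre of its underside), with four white L-shaped corner pieces 5 mm high: a nest 50 mm (its x) by 84 mm (its y). The board lies in it on the plate, long side along the bay's y. At the middle of each long side a gap of 40 mm between the corner pieces leaves room for the fingers.
- bay_dish: the screw dish's bay, fixed: 98 x 98 x 18 mm grey block with a wide round recess in its top, 80 mm across and only 4 mm deep; the dish stands in it. Origin at the centre of the underside, 14 mm below the recess's floor. The four bays fill the quarters of the tray, 100 mm apart centre to centre, all at the tray's yaw; which bay is in which quarter varies.
- bay_tape: the tape's bay, fixed: 98 x 98 x 18 mm grey block with a white tapered hub in its middle, 36 mm across at the foot, 20 mm at the top, 20 mm high. The roll lies flat on the block round the hub. Origin at the centre of the block's underside, 18 mm below its top.
- bay_bottle: the flux bottle's bay, fixed: 98 x 98 x 18 mm grey block with a round well, 52 mm across, 14 mm deep; the bottle stands in it. Origin at the centre of the underside, 4 mm below the well's floor. The blue tray round the bays is fixed to the bench, 212 mm square, walls 18 mm high, with a small steel bail on two sides; the bays' undersides are 5 mm above the bench.
Not all that is in view belongs to the job. What is shaped like the display_board but orange is not meant.

How it is judged:
On the way, in this order (a step that is already met when the one before it is completed fails the run):
1. the display board, the screw dish and the red tape are each home in their own bay while the flux bottle is not yet in (horizontal distance between display_board and bay_board below 0.012 m and z of display_board in the frame of bay_board between 0.014 and 0.0195 m and angle between each of display_board, screw_dish, red_tape's own z axis and vertical below 0.08 rad and angle between the y axis of display_board and the y axis of bay_board, either way round below 0.35 rad and horizontal distance between screw_dish and bay_dish below 0.012 m and z of screw_dish in the frame of bay_dish between 0.011 and 0.0165 m and horizontal distance between red_tape and bay_tape below 0.012 m and z of red_tape in the frame of bay_tape between 0.015 and 0.0205 m), for 0.2 s.
2. the flux bottle then stands in its well (horizontal distance between flux_bottle and bay_bottle below 0.012 m and z of flux_bottle in the frame of bay_bottle between 0.001 and 0.0065 m and angle between flux_bottle's own z axis and vertical below 0.12 rad), for 0.2 s.
At the end, for the whole second after the job is handed in: Board flat and lengthwise (0.35 rad) in its nest, dish level in its recess, red tape flat round its hub, flux bottle upright in its well: each within 12 mm of its bay's centre, 2.5 mm of its floor, at rest. Glue bottle and larger board within 25 mm of their starts (all of step 1 and all of step 2 and linear speed of each of display_board, screw_dish, red_tape, flux_bottle below 0.02 m/s and distance of each of glue_bottle, large_board from where it was at the start of the episode below 0.025 m); the robot touches nothing.
It fails at once if the glue bottle is shifted more than 25 mm or tipped (distance of glue_bottle from where it was at the start of the episode above 0.025 m or angle between glue_bottle's own z axis and vertical above 0.4 rad).
It fails at once if the larger board is shifted more than 25 mm (distance of large_board from where it was at the start of the episode above 0.025 m).
It fails at once if the screw dish is tilted so far that screws would spill (0.4 rad) (angle between screw_dish's own z axis and vertical above 0.4 rad).
It fails at once if the flux bottle is tipped (0.5 rad) (angle between flux_bottle's own z axis and vertical above 0.5 rad).
It also fails if it takes over 115 s, if anything falls off the work surface, if the arm or the gripper's body presses on something with over 40 N, if the wrist force passes 120 N, or if a joint passes its speed limit or range.

## Working session

There is one attempt and no reset: what is moved stays moved. The work goes in short steps, Python scripts to look and compute and a tool call to move; the robot and the scene stay as the last step left them, time stands still between calls to the robot, and variables do not carry over. Pictures are saved under pics/ and viewed, at most 14 in all, crops included, and the job is handed in when it is done.

Besides the shell and the picture viewer there is one more tool, called after "Call:" as name(argument=value, ...), one argument or row to a line, values as JSON. step_arm: Moves the arm, as the interface text tells. Shift numbers are shares of 0.15 m and turn numbers shares of 90 degrees, none past 1 either way. Its arguments: {"type":"object","properties":{"plan":{"type":"array","items":{"type":"object","properties":{"x":{"type":"number"},"y":{"type":"number"},"z":{"type":"number"},"ax":{"type":"number"},"ay":{"type":"number"},"az":{"type":"number"},"gripper":{"type":"number"}}}},"grip_force":{"type":"number"}},"required":["plan"]}

```bash
mkdir -p pics
cat > h.py <<'E'
from rig import *
import numpy as np, cv2
from scipy.spatial.transform import Rotation as R
def cloud(d):
    K=d["camera_matrix"];h,w=d["range_z"].shape
    u,v=np.meshgrid(np.arange(w),np.arange(h))
    n=cv2.undistortPoints(np.stack([u,v],-1).reshape(-1,1,2).astype(np.float64),np.array(K),np.array(d["dist_coeffs"])).reshape(h,w,2)
    z=d["range_z"][...,None].astype(float)
    c=np.concatenate([n*z,z],-1)
    Rm=cv2.Rodrigues(np.array(d["rvec"],float))[0]
    P=(c-np.array(d["tvec"]).reshape(3))@Rm
    P[d["range_z"]==0]=np.nan
    return P
def save(n,im): cv2.imwrite("pics/"+n+".png",cv2.cvtColor(im,cv2.COLOR_RGB2BGR))
E
python3 - <<'E'
from h import *
import pickle
for n in("top","side"):
    d=get_image(n);save(n+"0",d["image"]);pickle.dump(d,open(n+".pkl","wb"))
    print(n,-cv2.Rodrigues(np.array(d["rvec"],float))[0].T@np.array(d["tvec"]).reshape(3))
print(state())
E
```

```text
top [ 0.34638459 -0.06750782  1.28280124]
side [0.1434792  1.0371468  0.48696608]
{'clock': 0.1, 'q': array([ 1.03378528,  0.33381627,  0.03988563,  1.46615559, -0.01335501,
        1.34332422, -0.05849852]), 'joint_vel': array([-1.91595033e-05,  8.54476856e-04, -1.86591802e-03, -1.27291186e-03,
        2.93518419e-03, -1.89628895e-04, -1.56967522e-03]), 'joint_efforts': array([ 4.28000232e-03, -6.57814407e+01,  1.33970238e+00, -4.04708290e+01,
       -5.98220411e-02,  4.09953506e-02,  1.07635485e-04]), 'tool_pos': array([ 0.27535005, -0.58833407,  0.22177724]), 'tcp_rot': array([ 9.76137114e-01,  2.17153903e-01, -2.25110475e-04, -6.83125000e-04]), 'force': array([-0.23947297,  0.1561255 ,  0.65881564]), 'ft_torque': array([ 0.02120757, -0.01472584, -0.01558619]), 'finger_force': 0.0, 'width': 1.0018892907427306}
```

View pics/top0.png

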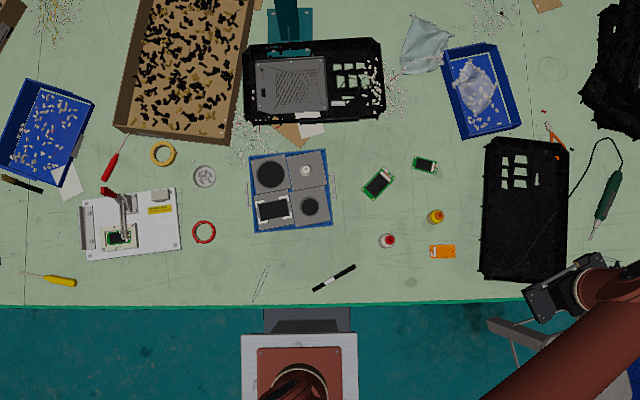

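View pics/side0.png

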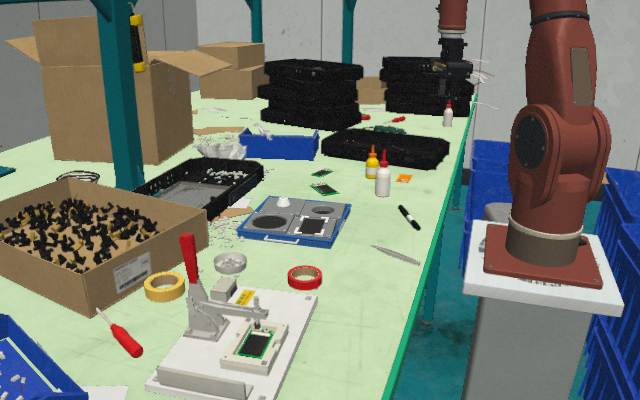

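Top picture: small board (425,165), large board (377,184), clamped board (120,237), orange one (442,251), flux (435,216), glue (388,240), dish (204,176), red tape (204,232), yellow tape (163,153). In the tray: dish bay (271,175), tape hub (306,170), nest (273,210), well (310,206). The board I want is the one at (425,165), to be checked in a crop.

```bash
cat > m.py <<'E'
from h import *
import pickle
d=pickle.load(open("top.pkl","rb"));P=cloud(d);im=d["image"];hsv=cv2.cvtColor(im,cv2.COLOR_RGB2HSV)
def box(c,r): m=np.zeros(im.shape[:2],bool);m[c[1]-r:c[1]+r+1,c[0]-r:c[0]+r+1]=1;return m
X,Y,Z=P[...,0],P[...,1],P[...,2]
bench=np.nanmedian(Z[box((400,280),12)]);print("bench z",bench)
def rep(n,m):
    p=P[m&np.isfinite(Z)];q=p[:,:2].astype(np.float32)
    (cx,cy),s,a=cv2.minAreaRect(q*1000);b=cv2.boxPoints(((cx,cy),s,a))
    e=[b[1]-b[0],b[2]-b[1]];e=max(e,key=np.linalg.norm);(ex,ey),er=cv2.minEnclosingCircle(q*1000)
    print(n,len(p),"mean",q.mean(0).round(4),"rect",(round(cx,1),round(cy,1)),np.round(s,1),"long yaw deg",round(np.degrees(np.arctan2(e[1],e[0])),1),"circ",round(ex,1),round(ey,1),round(er,1),"z",np.percentile(p[:,2],[5,50,95]).round(4))
raised=Z>bench+0.003
H,S,V=hsv[...,0],hsv[...,1],hsv[...,2]
rep("small",box((425,165),18)&raised); rep("large",box((377,184),22)&raised)
rep("dish",box((204,176),15)&(Z>bench+.008)); rep("red",box((204,232),17)&(Z>bench+.012))
rep("flux body",box((435,216),14)&(Z>bench+.05)&(Z<bench+.07));rep("flux tip",box((435,216),14)&(Z>bench+.08))
rep("glue",box((388,240),14)&(Z>bench+.07)&(Z<bench+.09))
t=box((290,190),55)&raised&(Z<bench+.03)
blue=t&(H>100)&(H<125)&(S>120);rep("tray",blue)
rep("hub",box((306,170),14)&(Z>bench+.03))
rep("dishrec",box((271,175),24)&(V<80)); rep("well",box((310,206),17)&(V<80))
rep("nestwhite",box((273,210),24)&(V>200)&(S<60)&raised); rep("nestblack",box((273,210),22)&(V<80))
o=np.hstack([cv2.resize(im[145:205,352:446],None,fx=4,fy=4,interpolation=2),cv2.resize(im[140:240,240:340],(400,400),interpolation=2)[:240]]) if 0 else cv2.resize(im[140:265,240:460],None,fx=3.6,fy=3.6,interpolation=2)
save("crop0",o)
E
python3 m.py
cat>>h.py<<'E'
E
python3 -c "
from h import *
for n in ['bay_dish','bay_tape','bay_board','bay_bottle','screw_dish','red_tape','display_board','flux_bottle']: print(n,[(np.round(x['location']),round(x['conf'],2)) for x in mark_of(n,'top')[:3]])"
```

```text
bench z 0.00017862779798566084
small 404 mean [ 0.6106 -0.3677] rect (611.2, -367.6) [104.2 104.7] long yaw deg -1.0 circ 611.4 -367.3 72.6 z [0.0033 0.0046 0.0084]
large 589 mean [ 0.564  -0.2317] rect (560.0, -228.4) [124.2 126.3] long yaw deg -1.9 circ 559.7 -225.7 84.5 z [0.0033 0.0047 0.0085]
dish 151 mean [0.5957 0.2622] rect (595.8, 260.9) [70.2 78.2] long yaw deg -5.4 circ 596.4 266.5 49.0 z [0.0086 0.0127 0.0194]
red 204 mean [0.4356 0.2589] rect (436.2, 258.6) [61.8 63.6] long yaw deg -10.2 circ 435.3 259.9 32.9 z [0.0138 0.0179 0.0219]
flux body 72 mean [ 0.4595 -0.3761] rect (460.4, -379.0) [33.9 30. ] long yaw deg 12.0 circ 461.5 -381.0 17.7 z [0.0511 0.0556 0.0685]
flux tip 16 mean [ 0.4613 -0.3806] rect (461.5, -381.3) [6.2 7.7] long yaw deg -9.9 circ 461.8 -381.4 4.7 z [0.0811 0.0883 0.1023]
glue 55 mean [ 0.398  -0.2407] rect (399.5, -243.6) [30.6 29.7] long yaw deg 18.1 circ 400.2 -244.4 17.4 z [0.0706 0.0734 0.0886]
tray 833 mean [0.5423 0.0157] rect (545.8, 16.3) [216.  216.4] long yaw deg -85.7 circ 545.4 15.8 150.1 z [0.0058 0.02   0.0256]
hub 110 mean [ 0.599  
[... 309 characters left out ...]
deg -6.1 circ 499.2 -13.1 49.3 z [0.0059 0.0102 0.0211]
nestwhite 21 mean [0.4886 0.0671] rect (491.4, 61.7) [58.3 89.6] long yaw deg -80.2 circ 486.9 61.5 50.6 z [0.0248 0.0279 0.0296]
nestblack 607 mean [0.4939 0.0636] rect (494.8, 59.2) [115.3 117.8] long yaw deg -88.9 circ 497.6 62.6 77.5 z [0.0147 0.0222 0.0267]
bay_dish [(array([272., 173.]), 0.63)]
bay_tape [(array([307., 170.]), 0.69)]
bay_board [(array([276., 212.]), 0.91), (array([381., 186.]), 0.24)]
bay_bottle [(array([308., 205.]), 0.96)]
screw_dish [(array([202., 174.]), 0.88)]
red_tape [(array([203., 230.]), 0.49)]
display_board [(array([428., 165.]), 0.61), (array([439., 253.]), 0.6)]
flux_bottle [(array([433., 215.]), 0.61)]
```

View pics/crop0.png

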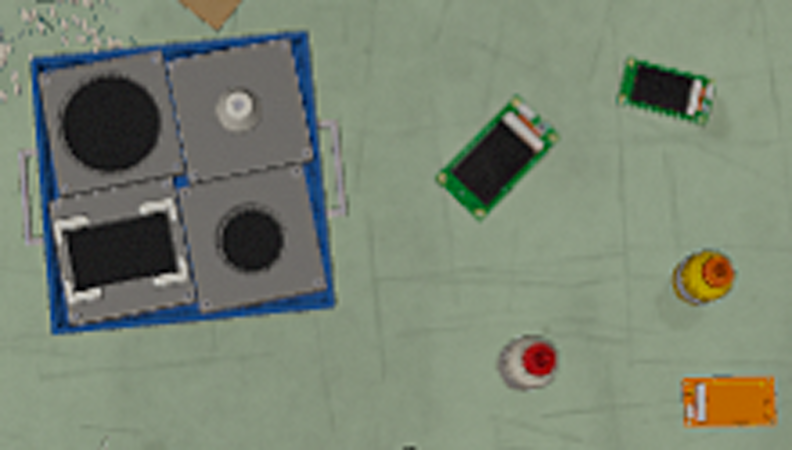

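```bash
cat >> h.py <<'E'
def plane(d,uv,z):
    n=cv2.undistortPoints(np.array(uv,float).reshape(-1,1,2),np.array(d["camera_matrix"]),np.array(d["dist_coeffs"])).reshape(-1,2)
    Rm=cv2.Rodrigues(np.array(d["rvec"],float))[0];C=-Rm.T@np.array(d["tvec"]).reshape(3)
    r=np.c_[n,np.ones(len(n))]@Rm
    return (C+r*((z-C[2])/r[:,2])[:,None])[:,:2]
def blob(m,c,r):
    b=np.zeros(m.shape,np.uint8);x,y=c;b[y-r:y+r+1,x-r:x+r+1]=m[y-r:y+r+1,x-r:x+r+1]
    k,l,s,cc=cv2.connectedComponentsWithStats(b)
    i=1+np.argmax(s[1:,4]);return l==i
def fit(d,m,z):
    v,u=np.nonzero(m);p=plane(d,np.c_[u,v],z)*1000
    hull=cv2.convexHull(p.astype(np.float32));(c,s,a)=cv2.minAreaRect(hull);b=cv2.boxPoints((c,s,a))
    e=max([b[1]-b[0],b[2]-b[1]],key=np.linalg.norm)
    M=np.cov(p.T);w,V=np.linalg.eigh(M)
    return "n %d mean %s rect %s size %s yaw %.1f pca %.1f"%(len(p),p.mean(0).round(1),np.round(c,1),np.round(s,1),np.degrees(np.arctan2(e[1],e[0])),np.degrees(np.arctan2(V[1,1],V[0,1])))
E
cat > m.py <<'E'
from h import *
import pickle
d=pickle.load(open("top.pkl","rb"));im=d["image"];hsv=cv2.cvtColor(im,cv2.COLOR_RGB2HSV).astype(int)
H,S,V=hsv[...,0],hsv[...,1],hsv[...,2]
bg=np.median(im[255:300,360:460].reshape(-1,3),0);print(bg,hsv[260,400])
lab=cv2.cvtColor(im,cv2.COLOR_RGB2LAB).astype(float);bl=cv2.cvtColor(bg.astype(np.uint8).reshape(1,1,3),cv2.COLOR_RGB2LAB)[0,0].astype(float)
fg=(np.linalg.norm(lab-bl,axis=2)>35)
masks={}
def go(n,m,c,r,z):
    b=blob(m.astype(np.uint8),c,r);masks[n]=b;print(n,fit(d,b,z))
green=((H>45)&(H<85)&(S>110))|(V<60)|((V>190)&(S<40))
go("small",green|fg,(424,165),18,.006); go("large",green|fg,(377,184),23,.006)
go("dish",fg|(S<25),(204,176),17,.015); go("red",((H<10)|(H>170))&(S>120),(204,232),18,.016)
blue=(H>98)&(H<128)&(S>110);go("tray",blue,(290,190),60,.018)
go("dishrec",V<90,(271,175),20,.023);go("well",V<90,(310,206),13,.023)
go("hubtop",(V>140)&(S<40),(306,170),9,.035)
go("nest",V<80,(273,210),18,.022)
go("yellow",(H>18)&(H<32)&(S>130),(433,216),14,.05)
go("orange",(H<17)&(S>130),(437,216),10,.09)
go("gred",((H<10)|(H>170))&(S>120),(388,240),10,.12)
o=im.copy()
for b in masks.values():
    o[cv2.morphologyEx(b.astype(np.uint8),cv2.MORPH_GRADIENT,np.ones((2,2)))>0]=(255,0,255)
save("seg",cv2.resize(o[140:265,180:460],None,fx=2.8,fy=2.8,interpolation=0))
E
python3 m.py
```

```text
[140. 154. 131.] [ 48  38 156]
small n 283 mean [ 611.5 -363.1] rect [ 610.9 -365.6] size [73.1 36.7] yaw 74.6 pca 72.3
large n 481 mean [ 557.3 -227.2] rect [ 560.1 -230.3] size [49.5 92.6] yaw -46.3 pca 132.4
dish n 402 mean [592.2 258.1] rect [592.5 258.1] size [63.5 63.1] yaw 0.5 pca 70.0
red n 162 mean [435.2 257.1] rect [436.1 258.3] size [62.6 63.9] yaw -75.7 pca 80.4
tray n 864 mean [542.   15.6] rect [546.3  16.2] size [216.4 216.4] yaw 4.3 pca 111.7
dishrec n 628 mean [591.6  70. ] rect [592.5  70.9] size [78.3 78.8] yaw -45.7 pca 60.9
well n 290 mean [499.6 -36.6] rect [499.5 -36.6] size [50.9 50.7] yaw 43.7 pca -164.2
hubtop n 71 mean [597.4 -27. ] rect [596.7 -26.5] size [24.8 25.2] yaw -1.4 pca 141.6
nest n 501 mean [492.6  62.3] rect [492.7  62.8] size [47.4 81.5] yaw -79.9 pca 99.9
yellow n 94 mean [ 458.5 -373.6] rect [ 459.4 -376. ] size [34.1 32.1] yaw 15.6 pca -160.9
orange n 56 mean [ 459.1 -376.6] rect [ 459.3 -376.3] size [18.9 21. ] yaw -73.2 pca 94.9
gred n 67 mean [ 398.6 -239.2] rect [ 399.3 -238.7] size [20.2 20.2] yaw -2.2 pca 95.1
```

View pics/seg.png

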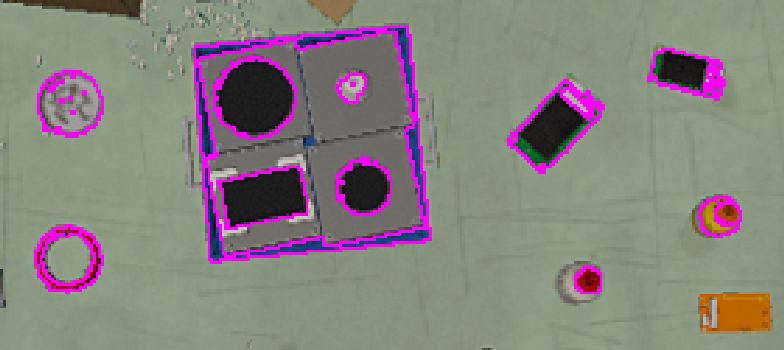

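Crop: small board (665,90), large board (497,157), orange one (730,400). The segmentation confirms 73x37 mm for the board at top-picture pixel (425,165), so that one is chosen. Now the move helper.

```bash
cat > g.py <<'E'
# usage: g.py x y z phi  -> total shift/turn shares from the measured pose
from h import *
import sys
x,y,z,phi=map(float,sys.argv[1:5]);s=state()
A=R.from_quat(s["tcp_rot"]);h=np.radians(phi)/2;B=R.from_quat([np.cos(h),np.sin(h),0,0])
dp=A.inv().apply(np.array([x,y,z])-s["tool_pos"]);rv=(A.inv()*B).as_rotvec(degrees=True)
print("shift",(dp/.15).round(3),"turn",(rv/90).round(3),"pos",s["tool_pos"].round(4),"phi",round(2*np.degrees(np.arctan2(s["tcp_rot"][1],s["tcp_rot"][0])),1),"t",s["clock"],"F",s["force"].round(1),"w",round(s["width"]*87,1))
E
python3 g.py 0.611 -0.3655 0.12 73.5
```

```text
shift [ 2.656 -0.399  0.683] turn [-0.    -0.    -0.538] pos [ 0.2755 -0.5886  0.2225] phi 25.1 t 0.5 F [-0.3 -1.   0.8] w 86.9
```

Call:
step_arm(
  plan=[
    {"x":1,"y":-0.15,"z":0,"az":-0.27,"gripper":0.6},
    {"x":1,"y":-0.15,"az":-0.538,"gripper":0.6},
    {"x":1,"y":-0.15,"az":-0.538,"gripper":0.6},
    {"x":1,"y":-0.15,"az":-0.538,"gripper":0.6},
    {"x":1,"y":-0.15,"az":-0.538,"gripper":0.6},
    {"x":1,"y":-0.15,"az":-0.538,"gripper":0.6},
    {"x":1,"y":-0.15,"az":-0.538,"gripper":0.6},
  ],
)

```text
invalid input at $.plan[0]: expected keys x, y, z, ax, ay, az, gripper
```

```bash
python3 g.py 0.611 -0.3655 0.12 73.5
```

```text
shift [ 2.656 -0.399  0.683] turn [-0.    -0.    -0.538] pos [ 0.2755 -0.5886  0.2225] phi 25.1 t 0.5 F [-0.3 -1.   0.8] w 86.9
```

All keys are needed in each row.

Call:
step_arm(
  plan=[
    {"x":1,"y":-0.15,"z":0,"ax":0,"ay":0,"az":-0.538,"gripper":0.6},
    {"x":1,"y":-0.15,"z":0,"ax":0,"ay":0,"az":-0.538,"gripper":0.6},
    {"x":1,"y":-0.15,"z":0,"ax":0,"ay":0,"az":-0.538,"gripper":0.6},
    {"x":1,"y":-0.15,"z":0,"ax":0,"ay":0,"az":-0.538,"gripper":0.6},
    {"x":1,"y":-0.15,"z":0,"ax":0,"ay":0,"az":-0.538,"gripper":0.6},
    {"x":1,"y":-0.15,"z":0,"ax":0,"ay":0,"az":-0.538,"gripper":0.6},
    {"x":1,"y":-0.15,"z":0,"ax":0,"ay":0,"az":-0.538,"gripper":0.6},
    {"x":1,"y":-0.15,"z":0,"ax":0,"ay":0,"az":-0.538,"gripper":0.6},
  ],
)

```text
clock: 1.3
tool_pos: [0.4017, -0.5048, 0.2226]
tcp_rot: [0.802, 0.597, 0.0, -0.0]
force: [-0.4, -0.2, -1.2]
width: 0.805
finger_force: 0.0
```

```bash
python3 g.py 0.611 -0.3655 0.12 73.5
```

```text
shift [1.29  1.07  0.684] turn [ 0.    -0.    -0.002] pos [ 0.4017 -0.5048  0.2226] phi 73.3 t 1.3 F [-0.4 -0.2 -1.2] w 70.1
```

Call:
step_arm(
  plan=[
    {"x":1,"y":0.9,"z":0.2,"ax":0,"ay":0,"az":-0.002,"gripper":0.6},
    {"x":1,"y":0.9,"z":0.2,"ax":0,"ay":0,"az":-0.002,"gripper":0.6},
    {"x":1,"y":0.9,"z":0.2,"ax":0,"ay":0,"az":-0.002,"gripper":0.6},
    {"x":1,"y":0.9,"z":0.2,"ax":0,"ay":0,"az":-0.002,"gripper":0.6},
    {"x":1,"y":0.9,"z":0.2,"ax":0,"ay":0,"az":-0.002,"gripper":0.6},
    {"x":1,"y":0.9,"z":0.2,"ax":0,"ay":0,"az":-0.002,"gripper":0.6},
    {"x":1,"y":0.9,"z":0.2,"ax":0,"ay":0,"az":-0.002,"gripper":0.6},
  ],
)

```text
clock: 2.0
tool_pos: [0.573, -0.4005, 0.1926]
tcp_rot: [0.801, 0.599, -0.001, 0.0]
force: [-0.5, -0.5, -0.4]
width: 0.798
finger_force: 0.0
```

```bash
python3 g.py 0.611 -0.3655 0.04 73.5
```

```text
shift [0.296 0.177 1.017] turn [-0.     0.001  0.   ] pos [ 0.573  -0.4005  0.1926] phi 73.5 t 2.0 F [-0.5 -0.5 -0.4] w 69.5
```

Call:
step_arm(
  plan=[
    {"x":0.296,"y":0.177,"z":0.4,"ax":0,"ay":0,"az":0,"gripper":0.6},
    {"x":0.296,"y":0.177,"z":0.7,"ax":0,"ay":0,"az":0,"gripper":0.6},
    {"x":0.296,"y":0.177,"z":1,"ax":0,"ay":0,"az":0,"gripper":0.6},
    {"x":0.296,"y":0.177,"z":1,"ax":0,"ay":0,"az":0,"gripper":0.6},
    {"x":0.296,"y":0.177,"z":1,"ax":0,"ay":0,"az":0,"gripper":0.6},
    {"x":0.296,"y":0.177,"z":1,"ax":0,"ay":0,"az":0,"gripper":0.6},
  ],
)

```text
clock: 2.6
tool_pos: [0.6121, -0.3663, 0.0453]
tcp_rot: [0.801, 0.599, 0.0, 0.002]
force: [0.6, -1.0, 1.9]
width: 0.802
finger_force: 0.0
```

```bash
python3 g.py 0.611 -0.3655 0.0025 73.5
python3 -c "
from h import *
d=get_image('top');save('b1',cv2.resize(d['image'][120:220,360:480],None,fx=5,fy=5,interpolation=2))"
```

```text
shift [ 0.004 -0.01   0.285] turn [0.002 0.001 0.   ] pos [ 0.6121 -0.3663  0.0453] phi 73.5 t 2.6 F [ 0.6 -1.   1.9] w 69.8
```

View pics/b1.png

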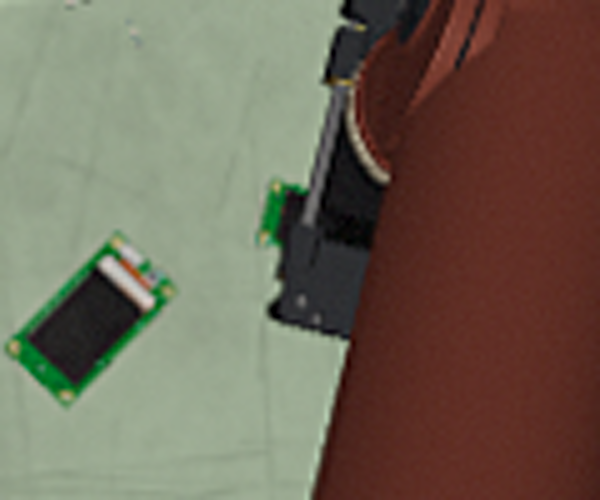

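The crop shows the fingers straddling the small board, whose left end is visible at (275,215). The large board, at (90,320), is clear. I'll go down and grip.

Call:
step_arm(
  plan=[
    {"x":0.004,"y":-0.01,"z":0.15,"ax":0,"ay":0,"az":0,"gripper":0.6},
    {"x":0.004,"y":-0.01,"z":0.24,"ax":0,"ay":0,"az":0,"gripper":0.6},
    {"x":0.004,"y":-0.01,"z":0.28,"ax":0,"ay":0,"az":0,"gripper":0.6},
    {"x":0.004,"y":-0.01,"z":0.28,"ax":0,"ay":0,"az":0,"gripper":0.6},
    {"x":0.004,"y":-0.01,"z":0.28,"ax":0,"ay":0,"az":0,"gripper":-0.3},
    {"x":0.004,"y":-0.01,"z":0.28,"ax":0,"ay":0,"az":0,"gripper":-0.3},
    {"x":0.004,"y":-0.01,"z":0.28,"ax":0,"ay":0,"az":0,"gripper":-0.3},
    {"x":0.004,"y":-0.01,"z":0.28,"ax":0,"ay":0,"az":0,"gripper":-0.3},
    {"x":0.004,"y":-0.01,"z":0.28,"ax":0,"ay":0,"az":0,"gripper":-0.3},
    {"x":0.004,"y":-0.01,"z":0.28,"ax":0,"ay":0,"az":0,"gripper":-0.3},
  ],
  grip_force=20,
)

```text
clock: 3.65
tool_pos: [0.6107, -0.3631, 0.0006]
tcp_rot: [0.8, 0.6, 0.0, 0.0]
force: [0.0, -0.1, 0.1]
width: 0.435
finger_force: 20.1
```

```bash
python3 g.py 0.4927 0.0627 0.2 98
```

```text
shift [ 2.503 -1.552 -1.329] turn [ 0.    0.   -0.27] pos [ 6.107e-01 -3.631e-01  6.000e-04] phi 73.7 t 3.65 F [ 0.  -0.1  0.1] w 37.8
```

Call:
step_arm(
  plan=[
    {"x":0,"y":0,"z":-0.2,"ax":0,"ay":0,"az":0,"gripper":-0.3},
    {"x":0,"y":0,"z":-0.5,"ax":0,"ay":0,"az":0,"gripper":-0.3},
    {"x":0,"y":0,"z":-0.8,"ax":0,"ay":0,"az":0,"gripper":-0.3},
    {"x":0.2,"y":-0.12,"z":-1,"ax":0,"ay":0,"az":-0.05,"gripper":-0.3},
    {"x":0.45,"y":-0.28,"z":-1,"ax":0,"ay":0,"az":-0.1,"gripper":-0.3},
    {"x":0.7,"y":-0.45,"z":-1,"ax":0,"ay":0,"az":-0.15,"gripper":-0.3},
    {"x":1,"y":-0.62,"z":-1,"ax":0,"ay":0,"az":-0.2,"gripper":-0.3},
    {"x":1,"y":-0.62,"z":-1,"ax":0,"ay":0,"az":-0.27,"gripper":-0.3},
    {"x":1,"y":-0.62,"z":-1,"ax":0,"ay":0,"az":-0.27,"gripper":-0.3},
  ],
)

```text
clock: 4.55
tool_pos: [0.5634, -0.1915, 0.151]
tcp_rot: [0.654, 0.756, -0.0, 0.0]
force: [0.3, -0.4, -0.7]
width: 0.431
finger_force: 20.0
```

```bash
python3 g.py 0.4927 0.0627 0.1 98
```

```text
shift [ 1.745 -0.224  0.339] turn [0.    0.    0.003] pos [ 0.5634 -0.1915  0.151 ] phi 98.2 t 4.55 F [ 0.3 -0.4 -0.7] w 37.5
```

Call:
step_arm(
  plan=[
    {"x":0.3,"y":-0.1,"z":0,"ax":0,"ay":0,"az":0.003,"gripper":-0.3},
    {"x":0.6,"y":-0.224,"z":0,"ax":0,"ay":0,"az":0.003,"gripper":-0.3},
    {"x":1,"y":-0.224,"z":0,"ax":0,"ay":0,"az":0.003,"gripper":-0.3},
    {"x":1,"y":-0.224,"z":0,"ax":0,"ay":0,"az":0.003,"gripper":-0.3},
    {"x":1,"y":-0.224,"z":0,"ax":0,"ay":0,"az":0.003,"gripper":-0.3},
  ],
)

```text
clock: 5.05
tool_pos: [0.5098, -0.0483, 0.1509]
tcp_rot: [0.658, 0.753, 0.0, 0.0]
force: [0.3, -0.7, 0.5]
width: 0.432
finger_force: 20.0
```

```bash
python3 g.py 0.4927 0.0627 0.06 98
```

```text
shift [ 0.748 -0.014  0.606] turn [ 0.     0.    -0.004] pos [ 0.5098 -0.0483  0.1509] phi 97.7 t 5.05 F [ 0.3 -0.7  0.5] w 37.6
```

Call:
step_arm(
  plan=[
    {"x":0.35,"y":-0.014,"z":0.1,"ax":0,"ay":0,"az":0,"gripper":-0.3},
    {"x":0.7,"y":-0.014,"z":0.35,"ax":0,"ay":0,"az":0,"gripper":-0.3},
    {"x":0.763,"y":-0.014,"z":0.6,"ax":0,"ay":0,"az":0,"gripper":-0.3},
    {"x":0.763,"y":-0.014,"z":0.6,"ax":0,"ay":0,"az":0,"gripper":-0.3},
    {"x":0.763,"y":-0.014,"z":0.6,"ax":0,"ay":0,"az":0,"gripper":-0.3},
    {"x":0.763,"y":-0.014,"z":0.6,"ax":0,"ay":0,"az":0,"gripper":-0.3},
    {"x":0.763,"y":-0.014,"z":0.6,"ax":0,"ay":0,"az":0,"gripper":-0.3},
  ],
)

```text
clock: 5.75
tool_pos: [0.4936, 0.0623, 0.0619]
tcp_rot: [0.659, 0.752, 0.001, 0.001]
force: [0.1, 0.5, -1.5]
width: 0.431
finger_force: 20.0
```

```bash
python3 g.py 0.4924 0.065 0.0236 98
python3 -c "
from h import *
d=get_image('side');save('b2',cv2.resize(d['image'][150:270,210:370],None,fx=5,fy=5,interpolation=2))"
```

```text
shift [ 0.019 -0.006  0.255] turn [ 0.001  0.    -0.005] pos [0.4936 0.0623 0.0619] phi 97.5 t 5.75 F [ 0.1  0.5 -1.5] w 37.5
```

View pics/b2.png

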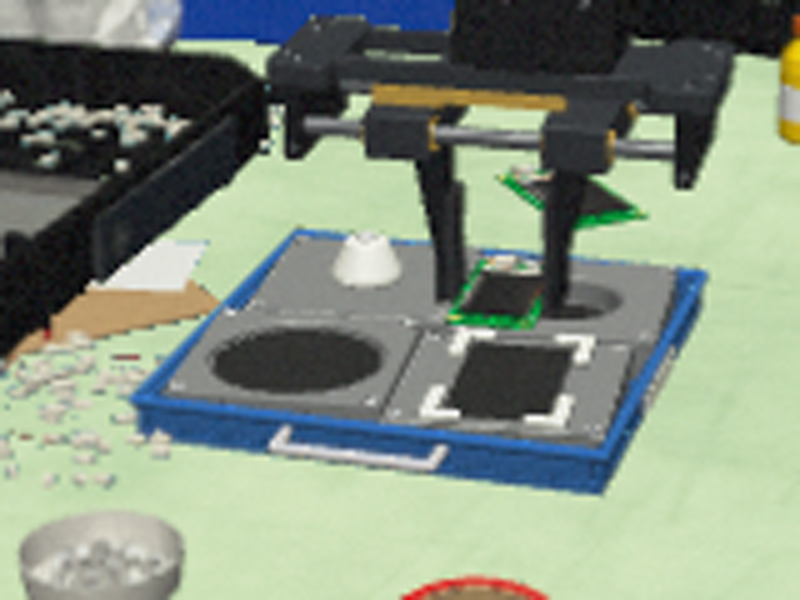

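Side crop: board held flat at (500,295), right above the nest at (510,380). Lowering and releasing.

Call:
step_arm(
  plan=[
    {"x":0.015,"y":-0.006,"z":0.12,"ax":0,"ay":0,"az":0,"gripper":-0.3},
    {"x":0.015,"y":-0.006,"z":0.2,"ax":0,"ay":0,"az":0,"gripper":-0.3},
    {"x":0.015,"y":-0.006,"z":0.23,"ax":0,"ay":0,"az":0,"gripper":-0.3},
    {"x":0.015,"y":-0.006,"z":0.25,"ax":0,"ay":0,"az":0,"gripper":-0.3},
    {"x":0.015,"y":-0.006,"z":0.25,"ax":0,"ay":0,"az":0,"gripper":-0.3},
    {"x":0.015,"y":-0.006,"z":0.25,"ax":0,"ay":0,"az":0,"gripper":-0.3},
    {"x":0.015,"y":-0.006,"z":0.25,"ax":0,"ay":0,"az":0,"gripper":-0.3},
  ],
)

```text
clock: 6.5
tool_pos: [0.4911, 0.0662, 0.0235]
tcp_rot: [0.658, 0.753, 0.0, 0.0]
force: [-0.1, 0.3, 0.5]
width: 0.432
finger_force: 20.0
```

Call:
step_arm(
  plan=[
    {"x":0,"y":0,"z":0,"ax":0,"ay":0,"az":0,"gripper":0.2},
    {"x":0,"y":0,"z":0,"ax":0,"ay":0,"az":0,"gripper":0.2},
    {"x":0,"y":0,"z":0,"ax":0,"ay":0,"az":0,"gripper":0.2},
    {"x":0,"y":0,"z":-0.05,"ax":0,"ay":0,"az":0,"gripper":0.2},
    {"x":0,"y":0,"z":-0.2,"ax":0,"ay":0,"az":0,"gripper":0.2},
    {"x":0,"y":0,"z":-0.5,"ax":0,"ay":0,"az":0,"gripper":0.2},
    {"x":0,"y":0,"z":-0.8,"ax":0,"ay":0,"az":0,"gripper":0.9},
    {"x":0,"y":0,"z":-0.8,"ax":0,"ay":0,"az":0,"gripper":0.9},
  ],
)

```text
clock: 7.3
tool_pos: [0.4942, 0.0671, 0.1496]
tcp_rot: [0.658, 0.753, 0.003, 0.003]
force: [0.4, -0.7, 0.8]
width: 0.704
finger_force: 0.0
```

```bash
python3 g.py 0.5923 0.2581 0.12 115
```

```text
shift [1.174 0.818 0.204] turn [ 0.006  0.001 -0.192] pos [0.4942 0.0671 0.1496] phi 97.7 t 7.3 F [ 0.4 -0.7  0.8] w 61.3
```

Call:
step_arm(
  plan=[
    {"x":0.3,"y":0.2,"z":0,"ax":0,"ay":0,"az":-0.06,"gripper":0.95},
    {"x":0.6,"y":0.4,"z":0,"ax":0,"ay":0,"az":-0.12,"gripper":0.95},
    {"x":0.85,"y":0.6,"z":0,"ax":0,"ay":0,"az":-0.19,"gripper":0.95},
    {"x":1,"y":0.818,"z":0.1,"ax":0,"ay":0,"az":-0.19,"gripper":0.95},
    {"x":1,"y":0.818,"z":0.2,"ax":0,"ay":0,"az":-0.19,"gripper":0.95},
    {"x":1,"y":0.818,"z":0.2,"ax":0,"ay":0,"az":-0.19,"gripper":0.95},
    {"x":1,"y":0.818,"z":0.2,"ax":0,"ay":0,"az":-0.19,"gripper":0.95},
  ],
)

```text
clock: 8.0
tool_pos: [0.5917, 0.2303, 0.1132]
tcp_rot: [0.539, 0.842, -0.001, -0.0]
force: [0.1, -0.0, 0.7]
width: 0.972
finger_force: 0.0
```

```bash
python3 g.py 0.5923 0.2581 0.05 115
cat > v.py <<'E'
from h import *
import pickle
d=get_image("top");pickle.dump(d,open("top2.pkl","wb"))
save("t2",cv2.resize(d["image"][140:250,180:340],None,fx=5,fy=5,interpolation=2))
E
python3 v.py
```

```text
shift [0.167 0.082 0.421] turn [-0.001  0.    -0.002] pos [0.5917 0.2303 0.1132] phi 114.8 t 8.0 F [ 0.1 -0.   0.7] w 84.6
```

View pics/t2.png

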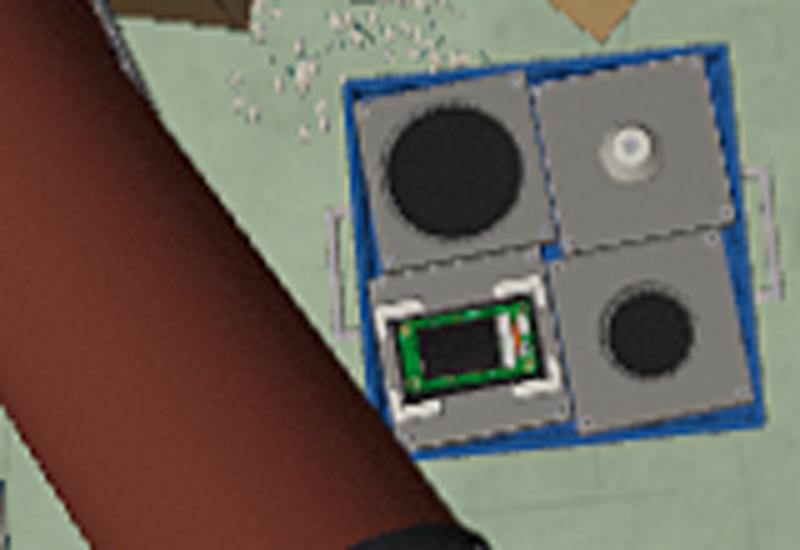

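The board lies flat in its nest at (468,342), well inside the four corners. On to the dish.

Call:
step_arm(
  plan=[
    {"x":0.1,"y":0.05,"z":0.1,"ax":0,"ay":0,"az":0,"gripper":1},
    {"x":0.167,"y":0.082,"z":0.25,"ax":0,"ay":0,"az":0,"gripper":1},
    {"x":0.167,"y":0.082,"z":0.4,"ax":0,"ay":0,"az":0,"gripper":1},
    {"x":0.167,"y":0.082,"z":0.4,"ax":0,"ay":0,"az":0,"gripper":1},
    {"x":0.167,"y":0.082,"z":0.4,"ax":0,"ay":0,"az":0,"gripper":1},
    {"x":0.167,"y":0.082,"z":0.4,"ax":0,"ay":0,"az":0,"gripper":1},
  ],
)

```text
clock: 8.65
tool_pos: [0.594, 0.2588, 0.0553]
tcp_rot: [0.539, 0.842, 0.001, 0.001]
force: [-0.0, 0.3, -0.0]
width: 0.998
finger_force: 0.0
```

```bash
python3 g.py 0.5923 0.2581 0.01 115
```

```text
shift [ 0.001 -0.013  0.302] turn [ 0.002  0.    -0.003] pos [0.594  0.2588 0.0553] phi 114.7 t 8.65 F [-0.   0.3 -0. ] w 86.8
```

Call:
step_arm(
  plan=[
    {"x":0,"y":-0.005,"z":0.15,"ax":0,"ay":0,"az":0,"gripper":1},
    {"x":0,"y":-0.005,"z":0.25,"ax":0,"ay":0,"az":0,"gripper":1},
    {"x":0,"y":-0.005,"z":0.3,"ax":0,"ay":0,"az":0,"gripper":1},
    {"x":0,"y":-0.005,"z":0.3,"ax":0,"ay":0,"az":0,"gripper":1},
    {"x":0,"y":-0.005,"z":0.3,"ax":0,"ay":0,"az":0,"gripper":0.3},
    {"x":0,"y":-0.005,"z":0.3,"ax":0,"ay":0,"az":0,"gripper":0.3},
    {"x":0,"y":-0.005,"z":0.3,"ax":0,"ay":0,"az":0,"gripper":0.3},
    {"x":0,"y":-0.005,"z":0.3,"ax":0,"ay":0,"az":0,"gripper":0.3},
    {"x":0,"y":-0.005,"z":0.3,"ax":0,"ay":0,"az":0,"gripper":0.3},
  ],
  grip_force=20,
)

```text
clock: 9.55
tool_pos: [0.5922, 0.2589, 0.0086]
tcp_rot: [0.539, 0.843, 0.0, 0.0]
force: [-2.3, -0.3, 5.1]
width: 0.734
finger_force: 20.0
```

Call:
step_arm(
  plan=[
    {"x":0,"y":0,"z":-0.05,"ax":0,"ay":0,"az":0,"gripper":0.3},
    {"x":0,"y":0,"z":-0.15,"ax":0,"ay":0,"az":0,"gripper":0.3},
    {"x":0,"y":0,"z":-0.3,"ax":0,"ay":0,"az":0,"gripper":0.3},
    {"x":0,"y":0,"z":-0.45,"ax":0,"ay":0,"az":0,"gripper":0.3},
    {"x":0,"y":0,"z":-0.5,"ax":0,"ay":0,"az":0,"gripper":0.3},
    {"x":0,"y":0,"z":-0.5,"ax":0,"ay":0,"az":0,"gripper":0.3},
    {"x":0,"y":0,"z":-0.5,"ax":0,"ay":0,"az":0,"gripper":0.3},
  ],
)

```text
clock: 10.25
tool_pos: [0.5919, 0.2585, 0.0825]
tcp_rot: [0.539, 0.842, -0.0, -0.0]
force: [0.2, 0.5, -3.0]
width: 0.728
finger_force: 20.0
```

```bash
python3 g.py 0.592 0.0707 0.0855 98
python3 -c "
from h import *
d=get_image('side');save('d2',cv2.resize(d['image'][160:310,170:330],None,fx=4,fy=4,interpolation=2))"
```

```text
shift [-1.137 -0.524 -0.02 ] turn [-0.     0.     0.187] pos [0.5919 0.2585 0.0825] phi 114.8 t 10.25 F [ 0.2  0.5 -3. ] w 63.3
```

View pics/d2.png

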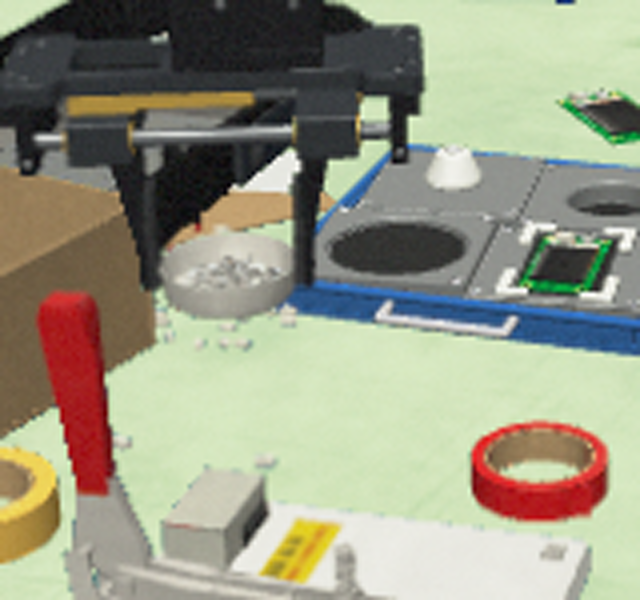

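Side crop: dish held level at (230,275), clear of everything, ready to go across at this height.

Call:
step_arm(
  plan=[
    {"x":-0.1,"y":-0.05,"z":0,"ax":0,"ay":0,"az":0.02,"gripper":0.3},
    {"x":-0.3,"y":-0.15,"z":0,"ax":0,"ay":0,"az":0.06,"gripper":0.3},
    {"x":-0.55,"y":-0.27,"z":0,"ax":0,"ay":0,"az":0.1,"gripper":0.3},
    {"x":-0.8,"y":-0.4,"z":0,"ax":0,"ay":0,"az":0.15,"gripper":0.3},
    {"x":-0.95,"y":-0.5,"z":0,"ax":0,"ay":0,"az":0.187,"gripper":0.3},
    {"x":-1,"y":-0.524,"z":0,"ax":0,"ay":0,"az":0.187,"gripper":0.3},
    {"x":-1,"y":-0.524,"z":0,"ax":0,"ay":0,"az":0.187,"gripper":0.3},
    {"x":-1,"y":-0.524,"z":0,"ax":0,"ay":0,"az":0.187,"gripper":0.3},
  ],
)

```text
clock: 11.1
tool_pos: [0.5835, 0.0905, 0.0829]
tcp_rot: [0.656, 0.755, 0.0, -0.0]
force: [-0.3, 1.3, -0.6]
width: 0.73
finger_force: 20.0
```

```bash
python3 g.py 0.592 0.0707 0.0285 98
```

```text
shift [-0.139  0.037  0.362] turn [-0. -0.  0.] pos [0.5835 0.0905 0.0829] phi 98.0 t 11.1 F [-0.3  1.3 -0.6] w 63.5
```

Call:
step_arm(
  plan=[
    {"x":-0.07,"y":0.02,"z":0,"ax":0,"ay":0,"az":0,"gripper":0.3},
    {"x":-0.139,"y":0.037,"z":0.05,"ax":0,"ay":0,"az":0,"gripper":0.3},
    {"x":-0.139,"y":0.037,"z":0.15,"ax":0,"ay":0,"az":0,"gripper":0.3},
    {"x":-0.139,"y":0.037,"z":0.25,"ax":0,"ay":0,"az":0,"gripper":0.3},
    {"x":-0.139,"y":0.037,"z":0.31,"ax":0,"ay":0,"az":0,"gripper":0.3},
    {"x":-0.139,"y":0.037,"z":0.33,"ax":0,"ay":0,"az":0,"gripper":0.3},
    {"x":-0.139,"y":0.037,"z":0.34,"ax":0,"ay":0,"az":0,"gripper":0.3},
    {"x":-0.139,"y":0.037,"z":0.35,"ax":0,"ay":0,"az":0,"gripper":0.3},
    {"x":-0.139,"y":0.037,"z":0.355,"ax":0,"ay":0,"az":0,"gripper":0.3},
    {"x":-0.139,"y":0.037,"z":0.355,"ax":0,"ay":0,"az":0,"gripper":0.3},
  ],
)

```text
clock: 12.1
tool_pos: [0.5924, 0.0699, 0.0302]
tcp_rot: [0.656, 0.755, 0.0, 0.0]
force: [0.6, -0.2, -1.7]
width: 0.733
finger_force: 20.0
```

```bash
python3 g.py 0.592 0.0707 0.0265 98
```

```text
shift [ 0.006 -0.002  0.025] turn [ 0.  0. -0.] pos [0.5924 0.0699 0.0302] phi 98.0 t 12.1 F [ 0.6 -0.2 -1.7] w 63.8
```

Lower the rest in small steps and watch the force.

Call:
step_arm(
  plan=[
    {"x":0,"y":0,"z":0.007,"ax":0,"ay":0,"az":0,"gripper":0.3},
    {"x":0,"y":0,"z":0.014,"ax":0,"ay":0,"az":0,"gripper":0.3},
    {"x":0,"y":0,"z":0.018,"ax":0,"ay":0,"az":0,"gripper":0.3},
    {"x":0,"y":0,"z":0.018,"ax":0,"ay":0,"az":0,"gripper":0.3},
  ],
)

```text
clock: 12.5
tool_pos: [0.5923, 0.0698, 0.0276]
tcp_rot: [0.656, 0.755, 0.0, 0.0]
force: [-1.2, -0.8, 4.6]
width: 0.73
finger_force: 20.0
```

Call:
step_arm(
  plan=[
    {"x":0,"y":0,"z":0,"ax":0,"ay":0,"az":0,"gripper":0.8},
    {"x":0,"y":0,"z":0,"ax":0,"ay":0,"az":0,"gripper":0.8},
    {"x":0,"y":0,"z":0,"ax":0,"ay":0,"az":0,"gripper":0.8},
    {"x":0,"y":0,"z":0,"ax":0,"ay":0,"az":0,"gripper":0.8},
    {"x":0,"y":0,"z":-0.1,"ax":0,"ay":0,"az":0,"gripper":0.9},
    {"x":0,"y":0,"z":-0.35,"ax":0,"ay":0,"az":0,"gripper":0.9},
    {"x":0,"y":0,"z":-0.6,"ax":0,"ay":0,"az":0,"gripper":1},
    {"x":0,"y":0,"z":-0.6,"ax":0,"ay":0,"az":0,"gripper":1},
  ],
)

```text
clock: 13.3
tool_pos: [0.5954, 0.0708, 0.1237]
tcp_rot: [0.656, 0.755, 0.003, 0.003]
force: [0.4, 0.4, 0.0]
width: 0.99
finger_force: 0.0
```

```bash
python3 g.py 0.436 0.258 0.12 118
```

```text
shift [ 1.383 -0.879  0.016] turn [ 0.006  0.001 -0.222] pos [0.5954 0.0708 0.1237] phi 98.0 t 13.3 F [0.4 0.4 0. ] w 86.2
```

Call:
step_arm(
  plan=[
    {"x":0.25,"y":-0.16,"z":0,"ax":0,"ay":0,"az":-0.05,"gripper":1},
    {"x":0.5,"y":-0.32,"z":0,"ax":0,"ay":0,"az":-0.11,"gripper":1},
    {"x":0.75,"y":-0.48,"z":0,"ax":0,"ay":0,"az":-0.16,"gripper":1},
    {"x":1,"y":-0.64,"z":0,"ax":0,"ay":0,"az":-0.222,"gripper":1},
    {"x":1,"y":-0.879,"z":0,"ax":0,"ay":0,"az":-0.222,"gripper":1},
    {"x":1,"y":-0.879,"z":0,"ax":0,"ay":0,"az":-0.222,"gripper":1},
    {"x":1,"y":-0.879,"z":0,"ax":0,"ay":0,"az":-0.222,"gripper":1},
  ],
)

```text
clock: 14.0
tool_pos: [0.4409, 0.1998, 0.1178]
tcp_rot: [0.515, 0.857, 0.0, 0.001]
force: [0.8, 0.4, 0.5]
width: 1.002
finger_force: 0.0
```

```bash
python3 g.py 0.436 0.258 0.05 118
```

```text
shift [0.359 0.153 0.452] turn [ 0.001  0.001 -0.   ] pos [0.4409 0.1998 0.1178] phi 118.0 t 14.0 F [0.8 0.4 0.5] w 87.2
```

Call:
step_arm(
  plan=[
    {"x":0.25,"y":0.1,"z":0.05,"ax":0,"ay":0,"az":0,"gripper":1},
    {"x":0.359,"y":0.153,"z":0.2,"ax":0,"ay":0,"az":0,"gripper":1},
    {"x":0.359,"y":0.153,"z":0.45,"ax":0,"ay":0,"az":0,"gripper":1},
    {"x":0.359,"y":0.153,"z":0.45,"ax":0,"ay":0,"az":0,"gripper":1},
    {"x":0.359,"y":0.153,"z":0.45,"ax":0,"ay":0,"az":0,"gripper":1},
    {"x":0.359,"y":0.153,"z":0.45,"ax":0,"ay":0,"az":0,"gripper":1},
    {"x":0.359,"y":0.153,"z":0.45,"ax":0,"ay":0,"az":0,"gripper":1},
  ],
)

```text
clock: 14.7
tool_pos: [0.4371, 0.2584, 0.0512]
tcp_rot: [0.516, 0.857, 0.001, 0.001]
force: [-0.1, -0.6, -1.2]
width: 0.999
finger_force: 0.0
```

```bash
python3 g.py 0.436 0.258 0.0085 118
python3 -c "
from h import *
d=get_image('side');save('r2',cv2.resize(d['image'][160:310,210:370],None,fx=4,fy=4,interpolation=2))"
```

```text
shift [ 0.001 -0.009  0.285] turn [ 0.002  0.    -0.001] pos [0.4371 0.2584 0.0512] phi 117.9 t 14.7 F [-0.1 -0.6 -1.2] w 86.9
```

View pics/r2.png

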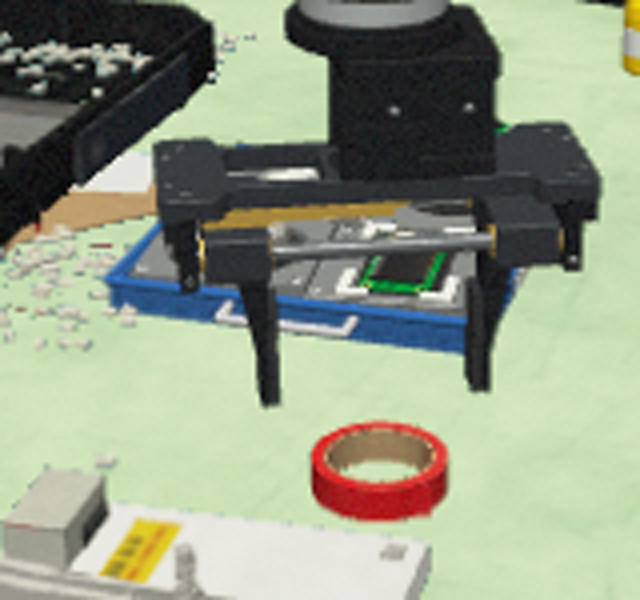

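Side crop: open fingers at (268,400) and (480,385) are centred over the tape at (380,470). Down and grip.

Call:
step_arm(
  plan=[
    {"x":0,"y":-0.004,"z":0.12,"ax":0,"ay":0,"az":0,"gripper":1},
    {"x":0,"y":-0.004,"z":0.22,"ax":0,"ay":0,"az":0,"gripper":1},
    {"x":0,"y":-0.004,"z":0.28,"ax":0,"ay":0,"az":0,"gripper":1},
    {"x":0,"y":-0.004,"z":0.28,"ax":0,"ay":0,"az":0,"gripper":1},
    {"x":0,"y":-0.004,"z":0.28,"ax":0,"ay":0,"az":0,"gripper":0.3},
    {"x":0,"y":-0.004,"z":0.28,"ax":0,"ay":0,"az":0,"gripper":0.3},
    {"x":0,"y":-0.004,"z":0.28,"ax":0,"ay":0,"az":0,"gripper":0.3},
    {"x":0,"y":-0.004,"z":0.28,"ax":0,"ay":0,"az":0,"gripper":0.3},
    {"x":0,"y":-0.004,"z":0.28,"ax":0,"ay":0,"az":0,"gripper":0.3},
  ],
  grip_force=12,
)

```text
clock: 15.65
tool_pos: [0.4355, 0.2582, 0.008]
tcp_rot: [0.515, 0.857, 0.0, 0.0]
force: [0.2, -0.7, 3.0]
width: 0.727
finger_force: 12.0
```

Call:
step_arm(
  plan=[
    {"x":0,"y":0,"z":-0.1,"ax":0,"ay":0,"az":0,"gripper":0.3},
    {"x":0,"y":0,"z":-0.35,"ax":0,"ay":0,"az":0,"gripper":0.3},
    {"x":0,"y":0,"z":-0.65,"ax":0,"ay":0,"az":0,"gripper":0.3},
    {"x":0,"y":0,"z":-0.8,"ax":0,"ay":0,"az":0,"gripper":0.3},
    {"x":-0.2,"y":0,"z":-0.8,"ax":0,"ay":0,"az":0,"gripper":0.3},
    {"x":-0.5,"y":0.05,"z":-0.8,"ax":0,"ay":0,"az":0,"gripper":0.3},
    {"x":-0.8,"y":0.1,"z":-0.8,"ax":0,"ay":0,"az":0,"gripper":0.3},
    {"x":-1,"y":0.15,"z":-0.8,"ax":0,"ay":0,"az":0,"gripper":0.3},
    {"x":-1,"y":0.15,"z":-0.8,"ax":0,"ay":0,"az":0,"gripper":0.3},
  ],
)

```text
clock: 16.55
tool_pos: [0.5281, 0.1315, 0.1284]
tcp_rot: [0.518, 0.855, -0.0, 0.001]
force: [-0.9, 1.1, -0.6]
width: 0.722
finger_force: 12.0
```

```bash
python3 g.py 0.5975 -0.0275 0.12 94; python3 v.py
```

```text
shift [-1.153 -0.081  0.057] turn [0.001 0.001 0.262] pos [0.5281 0.1315 0.1284] phi 117.6 t 16.55 F [-0.9  1.1 -0.6] w 62.8
```

View pics/t2.png

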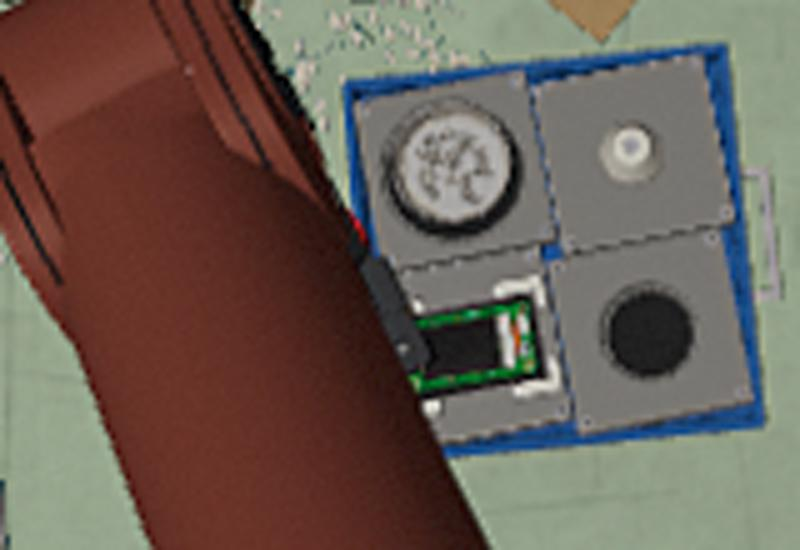

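Dish sits in its recess at (455,165), board in its nest. Carrying the tape to its hub at (630,150).

Call:
step_arm(
  plan=[
    {"x":-0.25,"y":-0.02,"z":0,"ax":0,"ay":0,"az":0.06,"gripper":0.3},
    {"x":-0.5,"y":-0.04,"z":0,"ax":0,"ay":0,"az":0.13,"gripper":0.3},
    {"x":-0.75,"y":-0.06,"z":0,"ax":0,"ay":0,"az":0.2,"gripper":0.3},
    {"x":-0.95,"y":-0.081,"z":0,"ax":0,"ay":0,"az":0.262,"gripper":0.3},
    {"x":-1,"y":-0.081,"z":0,"ax":0,"ay":0,"az":0.262,"gripper":0.3},
    {"x":-1,"y":-0.081,"z":0,"ax":0,"ay":0,"az":0.262,"gripper":0.3},
    {"x":-1,"y":-0.081,"z":0,"ax":0,"ay":0,"az":0.262,"gripper":0.3},
  ],
)

```text
clock: 17.3
tool_pos: [0.5845, 0.0003, 0.128]
tcp_rot: [0.678, 0.735, 0.0, -0.0]
force: [-0.7, 0.9, -0.7]
width: 0.726
finger_force: 12.0
```

```bash
python3 g.py 0.5975 -0.0275 0.06 94
```

```text
shift [-0.192  0.071  0.453] turn [ 0.    -0.001  0.006] pos [5.845e-01 3.000e-04 1.280e-01] phi 94.6 t 17.3 F [-0.7  0.9 -0.7] w 63.2
```

Call:
step_arm(
  plan=[
    {"x":-0.1,"y":0.04,"z":0,"ax":0,"ay":0,"az":0.006,"gripper":0.3},
    {"x":-0.192,"y":0.071,"z":0.1,"ax":0,"ay":0,"az":0.006,"gripper":0.3},
    {"x":-0.192,"y":0.071,"z":0.3,"ax":0,"ay":0,"az":0.006,"gripper":0.3},
    {"x":-0.192,"y":0.071,"z":0.45,"ax":0,"ay":0,"az":0.006,"gripper":0.3},
    {"x":-0.192,"y":0.071,"z":0.45,"ax":0,"ay":0,"az":0.006,"gripper":0.3},
    {"x":-0.192,"y":0.071,"z":0.45,"ax":0,"ay":0,"az":0.006,"gripper":0.3},
    {"x":-0.192,"y":0.071,"z":0.45,"ax":0,"ay":0,"az":0.006,"gripper":0.3},
  ],
)

```text
clock: 18.0
tool_pos: [0.5988, -0.03, 0.0612]
tcp_rot: [0.683, 0.73, 0.001, 0.001]
force: [-0.1, 0.1, -0.4]
width: 0.724
finger_force: 12.0
```

```bash
python3 g.py 0.5975 -0.0275 0.0315 94
```

```text
shift [ 0.017 -0.008  0.198] turn [ 0.001  0.    -0.002] pos [ 0.5988 -0.03    0.0612] phi 93.9 t 18.0 F [-0.1  0.1 -0.4] w 63.0
```

Call:
step_arm(
  plan=[
    {"x":0.01,"y":-0.004,"z":0.06,"ax":0,"ay":0,"az":0,"gripper":0.3},
    {"x":0.01,"y":-0.004,"z":0.12,"ax":0,"ay":0,"az":0,"gripper":0.3},
    {"x":0.01,"y":-0.004,"z":0.17,"ax":0,"ay":0,"az":0,"gripper":0.3},
    {"x":0.01,"y":-0.004,"z":0.19,"ax":0,"ay":0,"az":0,"gripper":0.3},
    {"x":0.01,"y":-0.004,"z":0.192,"ax":0,"ay":0,"az":0,"gripper":0.3},
    {"x":0.01,"y":-0.004,"z":0.192,"ax":0,"ay":0,"az":0,"gripper":0.3},
  ],
)

```text
clock: 18.6
tool_pos: [0.5972, -0.0284, 0.0311]
tcp_rot: [0.683, 0.73, 0.0, -0.0]
force: [-0.1, 1.0, -0.3]
width: 0.725
finger_force: 12.0
```

Call:
step_arm(
  plan=[
    {"x":0,"y":0,"z":0,"ax":0,"ay":0,"az":0,"gripper":0.75},
    {"x":0,"y":0,"z":0,"ax":0,"ay":0,"az":0,"gripper":0.75},
    {"x":0,"y":0,"z":0,"ax":0,"ay":0,"az":0,"gripper":0.75},
    {"x":0,"y":0,"z":0,"ax":0,"ay":0,"az":0,"gripper":0.75},
    {"x":0,"y":0,"z":-0.15,"ax":0,"ay":0,"az":0,"gripper":0.75},
    {"x":0,"y":0,"z":-0.4,"ax":0,"ay":0,"az":0,"gripper":0.75},
    {"x":0,"y":0,"z":-0.7,"ax":0,"ay":0,"az":0,"gripper":0.75},
    {"x":0,"y":0,"z":-1,"ax":0,"ay":0,"az":0,"gripper":0.75},
    {"x":0,"y":0,"z":-1,"ax":0,"ay":0,"az":0,"gripper":0.75},
  ],
)

```text
clock: 19.5
tool_pos: [0.6006, -0.028, 0.1883]
tcp_rot: [0.683, 0.73, 0.003, 0.004]
force: [1.0, -0.0, 0.5]
width: 0.874
finger_force: 0.0
```

```bash
python3 g.py 0.4597 -0.3775 0.2 55
```

```text
shift [-2.262 -1.092 -0.086] turn [ 0.007 -0.001  0.432] pos [ 0.6006 -0.028   0.1883] phi 93.8 t 19.5 F [ 1.  -0.   0.5] w 76.1
```

Call:
step_arm(
  plan=[
    {"x":-0.25,"y":-0.12,"z":-0.08,"ax":0,"ay":0,"az":0.06,"gripper":0.7},
    {"x":-0.5,"y":-0.24,"z":-0.08,"ax":0,"ay":0,"az":0.14,"gripper":0.7},
    {"x":-0.8,"y":-0.38,"z":-0.08,"ax":0,"ay":0,"az":0.22,"gripper":0.7},
    {"x":-1,"y":-0.5,"z":-0.08,"ax":0,"ay":0,"az":0.31,"gripper":0.7},
    {"x":-1,"y":-0.5,"z":-0.08,"ax":0,"ay":0,"az":0.39,"gripper":0.7},
    {"x":-1,"y":-0.5,"z":-0.08,"ax":0,"ay":0,"az":0.43,"gripper":0.7},
    {"x":-1,"y":-0.5,"z":-0.08,"ax":0,"ay":0,"az":0.43,"gripper":0.7},
  ],
)

```text
clock: 20.2
tool_pos: [0.5322, -0.1834, 0.1931]
tcp_rot: [0.887, 0.462, -0.0, -0.0]
force: [0.8, 0.8, -0.3]
width: 0.847
finger_force: 0.0
```

```bash
python3 g.py 0.4597 -0.3775 0.2 55;python3 v.py
```

```text
shift [-1.338  0.345 -0.046] turn [-0.     0.     0.001] pos [ 0.5322 -0.1834  0.1931] phi 55.1 t 20.2 F [ 0.8  0.8 -0.3] w 73.7
```

View pics/t2.png

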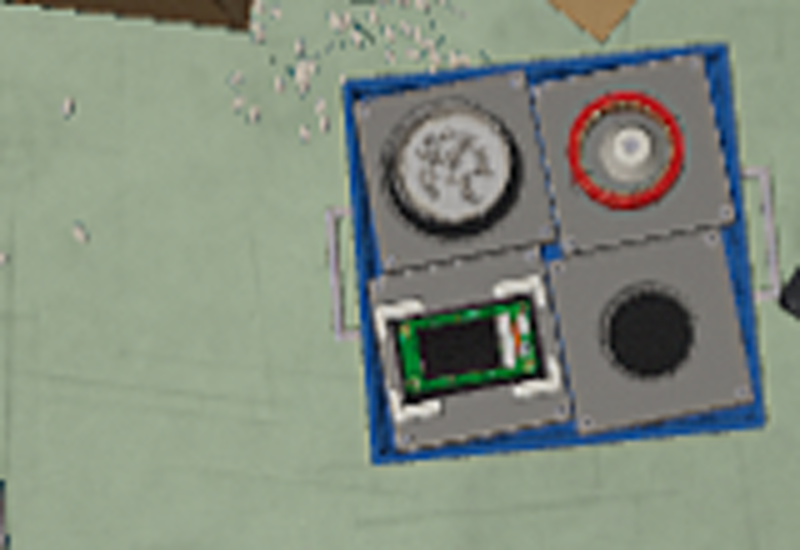

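All three are home by eye: dish (455,165), tape round the hub (627,150), board in its nest (468,342). A quick numeric check on that picture.

Run:
```python
from h import *
import pickle
d=pickle.load(open("top2.pkl","rb"));im=d["image"];hsv=cv2.cvtColor(im,cv2.COLOR_RGB2HSV).astype(int);H,S,V=np.moveaxis(hsv,2,0)
f=lambda n,m,c,r,z:print(n,fit(d,blob(m.astype(np.uint8),c,r),z))
f("tape",((H<10)|(H>170))&(S>120),(305,170),15,.039)
f("board",((H>45)&(H<85)&(S>110)),(273,208),17,.028)
f("dish",(V>110),(271,173),12,.036)
P=cloud(d)
for n,c,r in(("dish",(271,173),9),("board",(272,209),8)): print(n,np.nanmedian(P[c[1]-r:c[1]+r,c[0]-r:c[0]+r,2]))
```

```text
tape n 166 mean [597.1 -27. ] rect [598.8 -26.6] size [62.9 62.7] yaw 44.2 pca -175.8
board n 162 mean [491.4  66.3] rect [492.4  62.1] size [41.3 74.1] yaw -81.3 pca 93.2
dish n 383 mean [594.1  67.3] rect [594.7  67.3] size [58.3 61.7] yaw -1.4 pca 175.5
dish 0.023378861210526857
board 0.02539511221850901
```

Call:
step_arm(
  plan=[
    {"x":-0.3,"y":0.08,"z":-0.05,"ax":0,"ay":0,"az":0,"gripper":0.7},
    {"x":-0.6,"y":0.16,"z":-0.05,"ax":0,"ay":0,"az":0,"gripper":0.7},
    {"x":-0.9,"y":0.25,"z":-0.05,"ax":0,"ay":0,"az":0,"gripper":0.7},
    {"x":-1,"y":0.345,"z":-0.05,"ax":0,"ay":0,"az":0,"gripper":0.7},
    {"x":-1,"y":0.345,"z":-0.05,"ax":0,"ay":0,"az":0,"gripper":0.7},
    {"x":-1,"y":0.345,"z":-0.05,"ax":0,"ay":0,"az":0,"gripper":0.7},
  ],
)

```text
clock: 20.85
tool_pos: [0.4893, -0.3352, 0.2004]
tcp_rot: [0.886, 0.464, 0.0, -0.001]
force: [-0.7, 0.9, 0.1]
width: 0.849
finger_force: 0.0
```

```bash
python3 g.py 0.4597 -0.3775 0.13 55
```

```text
shift [-0.345 -0.001  0.469] turn [-0.001 -0.     0.003] pos [ 0.4893 -0.3352  0.2004] phi 55.2 t 20.85 F [-0.7  0.9  0.1] w 73.9
```

Call:
step_arm(
  plan=[
    {"x":-0.2,"y":0,"z":0,"ax":0,"ay":0,"az":0,"gripper":0.7},
    {"x":-0.345,"y":0,"z":0.15,"ax":0,"ay":0,"az":0,"gripper":0.7},
    {"x":-0.345,"y":0,"z":0.4,"ax":0,"ay":0,"az":0,"gripper":0.7},
    {"x":-0.345,"y":0,"z":0.46,"ax":0,"ay":0,"az":0,"gripper":0.7},
    {"x":-0.345,"y":0,"z":0.46,"ax":0,"ay":0,"az":0,"gripper":0.7},
    {"x":-0.345,"y":0,"z":0.46,"ax":0,"ay":0,"az":0,"gripper":0.7},
  ],
)

```text
clock: 21.45
tool_pos: [0.461, -0.3773, 0.1332]
tcp_rot: [0.886, 0.464, 0.001, 0.0]
force: [-0.2, -0.1, 0.0]
width: 0.852
finger_force: 0.0
```

```bash
python3 g.py 0.4597 -0.3775 0.038 55
python3 - <<'E'
from h import *
d=get_image('side');P=cloud(d);im=d['image'];H,S,V=np.moveaxis(cv2.cvtColor(im,cv2.COLOR_RGB2HSV).astype(int),2,0)
m=blob(((H>8)&(H<32)&(S>130)).astype(np.uint8),(372,160),22)
v,u=np.nonzero(m);print(len(v),u.min(),u.max(),v.min(),v.max())
# ray through the body's middle column, crossed with the top camera's finding
Rm=cv2.Rodrigues(np.array(d["rvec"],float))[0];C=-Rm.T@np.array(d["tvec"]).reshape(3)
for z in(.02,.05):
    k=[(u[v==r].min()+u[v==r].max())/2 for r in range(v.max()-6,v.max())]
    print(z,np.median(k),plane(d,[[np.median(k),v.max()-3]],z),C[:2])
p=P[m];print(np.nanmedian(p,0))
save('f2',cv2.resize(im[100:220,310:440],None,fx=5,fy=5,interpolation=2))
E
```

```text
shift [-0.006 -0.007  0.635] turn [ 0.001 -0.     0.003] pos [ 0.461  -0.3773  0.1332] phi 55.3 t 21.45 F [-0.2 -0.1  0. ] w 74.1
193 366 378 145 167
0.02 372.0 [[ 0.47263036 -0.44901373]] [0.1434792 1.0371468]
0.05 372.0 [[ 0.45148421 -0.3535361 ]] [0.1434792 1.0371468]
[ 0.45622311 -0.37215466  0.05377995]
```

View pics/f2.png

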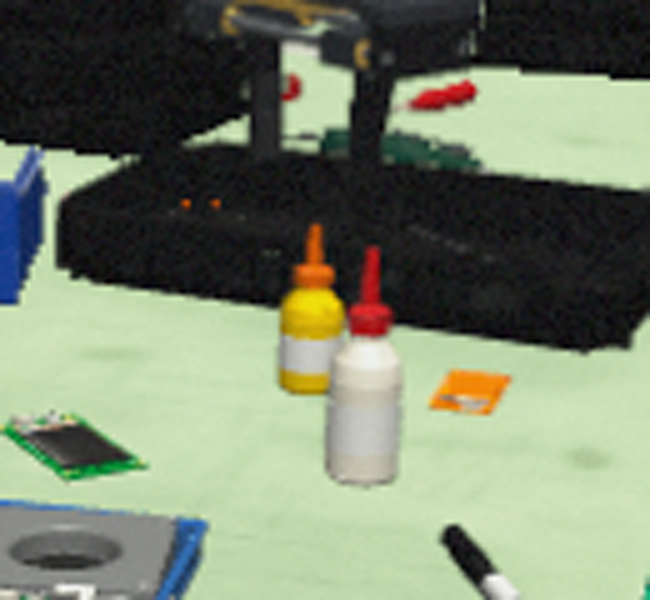

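Side crop: flux at (312,330), with the fingers at (265,150) and (370,150) centred on its nozzle (315,245). The glue bottle at (365,410) stands nearer the camera, clear of the gripper.

Call:
step_arm(
  plan=[
    {"x":-0.003,"y":-0.003,"z":0.15,"ax":0,"ay":0,"az":0,"gripper":0.7},
    {"x":-0.003,"y":-0.003,"z":0.35,"ax":0,"ay":0,"az":0,"gripper":0.7},
    {"x":-0.003,"y":-0.003,"z":0.52,"ax":0,"ay":0,"az":0,"gripper":0.7},
    {"x":-0.003,"y":-0.003,"z":0.62,"ax":0,"ay":0,"az":0,"gripper":0.7},
    {"x":-0.003,"y":-0.003,"z":0.625,"ax":0,"ay":0,"az":0,"gripper":0.7},
    {"x":-0.003,"y":-0.003,"z":0.625,"ax":0,"ay":0,"az":0,"gripper":0.7},
    {"x":-0.003,"y":-0.003,"z":0.625,"ax":0,"ay":0,"az":0,"gripper":0.4},
    {"x":-0.003,"y":-0.003,"z":0.625,"ax":0,"ay":0,"az":0,"gripper":0.2},
    {"x":-0.003,"y":-0.003,"z":0.625,"ax":0,"ay":0,"az":0,"gripper":0},
    {"x":-0.003,"y":-0.003,"z":0.625,"ax":0,"ay":0,"az":0,"gripper":-0.1},
    {"x":-0.003,"y":-0.003,"z":0.625,"ax":0,"ay":0,"az":0,"gripper":-0.3},
    {"x":-0.003,"y":-0.003,"z":0.625,"ax":0,"ay":0,"az":0,"gripper":-0.3},
    {"x":-0.003,"y":-0.003,"z":0.625,"ax":0,"ay":0,"az":0,"gripper":-0.3},
    {"x":-0.003,"y":-0.003,"z":0.625,"ax":0,"ay":0,"az":0,"gripper":-0.3},
  ],
  grip_force=15,
)

```text
clock: 22.9
tool_pos: [0.4591, -0.3785, 0.0382]
tcp_rot: [0.886, 0.463, 0.0, 0.0]
force: [1.5, -0.2, 1.7]
width: 0.435
finger_force: 14.8
```

```bash
python3 g.py 0.4996 -0.0366 0.18 90
```

```text
shift [ 2.025 -1.081 -0.946] turn [ 0.     0.    -0.387] pos [ 0.4591 -0.3785  0.0382] phi 55.1 t 22.9 F [ 1.5 -0.2  1.7] w 37.8
```

Call:
step_arm(
  plan=[
    {"x":0,"y":0,"z":-0.08,"ax":0,"ay":0,"az":0,"gripper":-0.3},
    {"x":0,"y":0,"z":-0.25,"ax":0,"ay":0,"az":0,"gripper":-0.3},
    {"x":0,"y":0,"z":-0.5,"ax":0,"ay":0,"az":0,"gripper":-0.3},
    {"x":0,"y":0,"z":-0.75,"ax":0,"ay":0,"az":0,"gripper":-0.3},
    {"x":0,"y":0,"z":-1,"ax":0,"ay":0,"az":0,"gripper":-0.3},
    {"x":0.05,"y":-0.03,"z":-1,"ax":0,"ay":0,"az":0,"gripper":-0.3},
    {"x":0.25,"y":-0.14,"z":-1,"ax":0,"ay":0,"az":-0.05,"gripper":-0.3},
    {"x":0.5,"y":-0.28,"z":-1,"ax":0,"ay":0,"az":-0.13,"gripper":-0.3},
    {"x":0.75,"y":-0.4,"z":-1,"ax":0,"ay":0,"az":-0.21,"gripper":-0.3},
    {"x":0.92,"y":-0.5,"z":-1,"ax":0,"ay":0,"az":-0.29,"gripper":-0.3},
    {"x":1,"y":-0.534,"z":-1,"ax":0,"ay":0,"az":-0.36,"gripper":-0.3},
    {"x":1,"y":-0.534,"z":-1,"ax":0,"ay":0,"az":-0.387,"gripper":-0.3},
    {"x":1,"y":-0.534,"z":-1,"ax":0,"ay":0,"az":-0.387,"gripper":-0.3},
  ],
)

```text
clock: 24.2
tool_pos: [0.4786, -0.2088, 0.1881]
tcp_rot: [0.707, 0.708, -0.0, -0.0]
force: [0.0, 0.4, -1.2]
width: 0.435
finger_force: 14.8
```

```bash
python3 g.py 0.4996 -0.0366 0.18 90
```

```text
shift [1.148 0.141 0.054] turn [-0.    -0.     0.001] pos [ 0.4786 -0.2088  0.1881] phi 90.1 t 24.2 F [ 0.   0.4 -1.2] w 37.9
```

Call:
step_arm(
  plan=[
    {"x":0.1,"y":0.02,"z":0,"ax":0,"ay":0,"az":0,"gripper":-0.3},
    {"x":0.35,"y":0.05,"z":0,"ax":0,"ay":0,"az":0,"gripper":-0.3},
    {"x":0.6,"y":0.08,"z":0,"ax":0,"ay":0,"az":0,"gripper":-0.3},
    {"x":0.8,"y":0.11,"z":0.05,"ax":0,"ay":0,"az":0,"gripper":-0.3},
    {"x":0.93,"y":0.141,"z":0.2,"ax":0,"ay":0,"az":0,"gripper":-0.3},
    {"x":1,"y":0.141,"z":0.4,"ax":0,"ay":0,"az":0,"gripper":-0.3},
    {"x":1,"y":0.141,"z":0.55,"ax":0,"ay":0,"az":0,"gripper":-0.3},
    {"x":1,"y":0.141,"z":0.6,"ax":0,"ay":0,"az":0,"gripper":-0.3},
    {"x":1,"y":0.141,"z":0.6,"ax":0,"ay":0,"az":0,"gripper":-0.3},
    {"x":1,"y":0.141,"z":0.6,"ax":0,"ay":0,"az":0,"gripper":-0.3},
  ],
)

```text
clock: 25.2
tool_pos: [0.5008, -0.0597, 0.0991]
tcp_rot: [0.708, 0.707, 0.0, 0.0]
force: [-0.1, 0.2, -1.3]
width: 0.435
finger_force: 14.8
```

```bash
python3 g.py 0.4996 -0.0366 0.065 90
```

```text
shift [ 0.154 -0.008  0.227] turn [ 0.001  0.    -0.001] pos [ 0.5008 -0.0597  0.0991] phi 89.9 t 25.2 F [-0.1  0.2 -1.3] w 37.8
```

Call:
step_arm(
  plan=[
    {"x":0.08,"y":-0.004,"z":0,"ax":0,"ay":0,"az":0,"gripper":-0.3},
    {"x":0.154,"y":-0.006,"z":0.05,"ax":0,"ay":0,"az":0,"gripper":-0.3},
    {"x":0.154,"y":-0.006,"z":0.15,"ax":0,"ay":0,"az":0,"gripper":-0.3},
    {"x":0.154,"y":-0.006,"z":0.17,"ax":0,"ay":0,"az":0,"gripper":-0.3},
    {"x":0.154,"y":-0.006,"z":0.17,"ax":0,"ay":0,"az":0,"gripper":-0.3},
    {"x":0.154,"y":-0.006,"z":0.17,"ax":0,"ay":0,"az":0,"gripper":-0.3},
  ],
)

```text
clock: 25.8
tool_pos: [0.4995, -0.0362, 0.073]
tcp_rot: [0.707, 0.707, 0.0, 0.0]
force: [-0.8, -0.4, -0.8]
width: 0.435
finger_force: 14.8
```

```bash
python3 g.py 0.4996 -0.0366 0.048 90
python3 -c "
from h import *
d=get_image('side');save('f3',cv2.resize(d['image'][150:270,230:390],None,fx=5,fy=5,interpolation=2))"
```

```text
shift [-0.003  0.     0.167] turn [ 0. -0. -0.] pos [ 0.4995 -0.0362  0.073 ] phi 90.0 t 25.8 F [-0.8 -0.4 -0.8] w 37.8
```

View pics/f3.png

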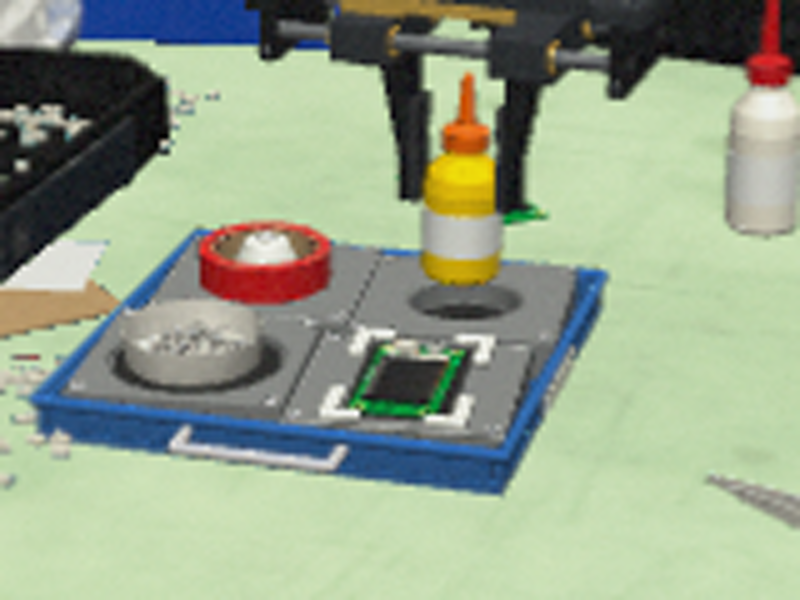

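Side crop: flux upright at (462,220), right over its well (465,302). Tape, dish and board are all seated. Lowering.

Call:
step_arm(
  plan=[
    {"x":0,"y":0,"z":0.05,"ax":0,"ay":0,"az":0,"gripper":-0.3},
    {"x":0,"y":0,"z":0.1,"ax":0,"ay":0,"az":0,"gripper":-0.3},
    {"x":0,"y":0,"z":0.14,"ax":0,"ay":0,"az":0,"gripper":-0.3},
    {"x":0,"y":0,"z":0.155,"ax":0,"ay":0,"az":0,"gripper":-0.3},
    {"x":0,"y":0,"z":0.163,"ax":0,"ay":0,"az":0,"gripper":-0.3},
    {"x":0,"y":0,"z":0.168,"ax":0,"ay":0,"az":0,"gripper":-0.3},
    {"x":0,"y":0,"z":0.168,"ax":0,"ay":0,"az":0,"gripper":-0.3},
  ],
)

```text
clock: 26.55
tool_pos: [0.4994, -0.0365, 0.0474]
tcp_rot: [0.707, 0.707, 0.0, 0.0]
force: [0.2, -0.2, -0.2]
width: 0.436
finger_force: 14.8
```

Call:
step_arm(
  plan=[
    {"x":0,"y":0,"z":0,"ax":0,"ay":0,"az":0,"gripper":0.1},
    {"x":0,"y":0,"z":0,"ax":0,"ay":0,"az":0,"gripper":0.3},
    {"x":0,"y":0,"z":0,"ax":0,"ay":0,"az":0,"gripper":0.4},
    {"x":0,"y":0,"z":0,"ax":0,"ay":0,"az":0,"gripper":0.4},
    {"x":0,"y":0,"z":0,"ax":0,"ay":0,"az":0,"gripper":0.4},
    {"x":0,"y":0,"z":-0.1,"ax":0,"ay":0,"az":0,"gripper":0.4},
    {"x":0,"y":0,"z":-0.3,"ax":0,"ay":0,"az":0,"gripper":0.4},
    {"x":0,"y":0,"z":-0.6,"ax":0,"ay":0,"az":0,"gripper":0.4},
    {"x":0,"y":0,"z":-0.9,"ax":0,"ay":0,"az":0,"gripper":0.4},
    {"x":0,"y":0,"z":-1,"ax":0,"ay":0,"az":0,"gripper":0.4},
    {"x":0,"y":0,"z":-1,"ax":0,"ay":0,"az":0,"gripper":0.4},
  ],
)

```text
clock: 27.65
tool_pos: [0.5008, -0.0365, 0.2002]
tcp_rot: [0.707, 0.707, 0.001, 0.002]
force: [0.3, -0.7, -0.7]
width: 0.702
finger_force: 0.0
```

```bash
python3 -c "
from h import *
d=get_image('side');save('f4',cv2.resize(d['image'][150:270,230:390],None,fx=5,fy=5,interpolation=2))"
```

```text
(no output)
```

View pics/f4.png

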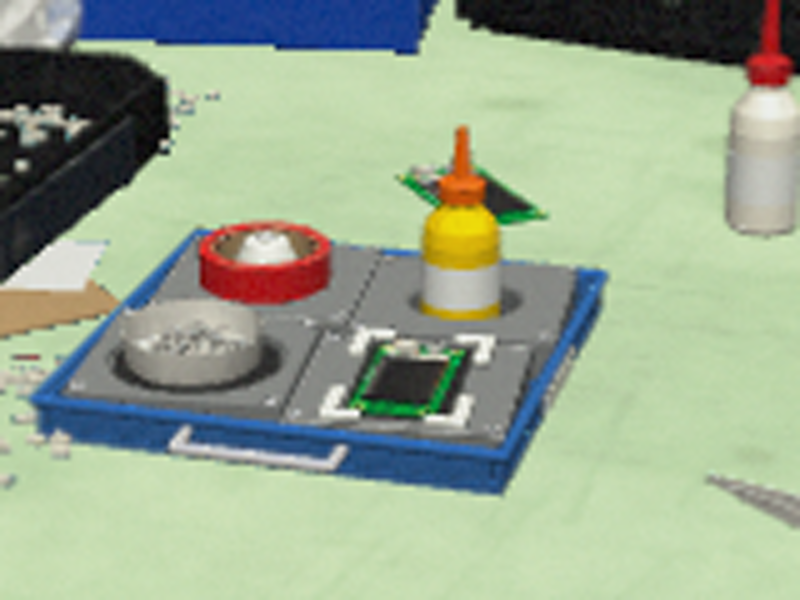

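The flux bottle stands upright in its well at (462,260), with its lower part hidden below the rim. Everything else is seated, the glue bottle and large board are unmoved, and the gripper is clear.

```bash
python3 -c "
from rig import *
print(sign_off())"
```

```text
the job is handed in; nothing more can be done
None
```

The kit tray is made up and handed in: board, dish and tape are in their bays, and the flux bottle went in last and stands upright in its well; the sign-off gave no verdict, so this rests on my final camera check.

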